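# Tip the carton into the labelling board

### The arm

A 7-joint arm with a two-finger parallel gripper is mounted at the origin on a cart in front of the work surface, level with it; the furniture and walls round the work are solid. World frame = base frame: x ahead of the robot, y to its left, z up, the work surface at z = 0. Lengths are in mm, angles in rad, forces in N, time in s.
With the tool pointing down it reaches from about 425 to 800 mm from the base axis. Payload 8.3 kg.
Tool frame: the origin (TCP) lies at the very end of the fingers, on their centre line; the grasp point (between the pads) lies r.hold_point_z behind it (r.hold_point_z is the distance from the TCP to the grasp point, in mm); z points along the fingers, y is the line along which they close (so a half turn about z gives the same grasp; the last joint's range is limited). The gripper opens to 85 mm and grips with 20 to 120 N. Pads are 22 mm wide; open, the fingers measure 114 mm over their backs; the gripper's body (76 mm by 85 mm) begins 54 mm behind the grasp point. The pads swing forward as they close: fully open they stand 13 mm farther back than shut.
Start: joints at [1.121, 0.383, 0.016, 1.37, -0.006, 1.388, -0.046], TCP at [235.801, -578.792, 231.279] pointing down, gripper open.
Joint ranges: [-2.95, 2.95], [-0.25, 2.06], [-1.52, 1.56], [0.18, 2.33], [-1.44, 4.58], [0.02, 2.06], [-3.01, 3.01]. Speed limits (rad/s): [2.39, 2.39, 3.01, 3.01, 3.14, 3.14, 3.14].

### API

Orientations are given as a unit quaternion [x, y, z, w].
In Python, from rig import sensors, eyes, order, r gives the robot as it stands. The module is installed in compiled form; this text tells all that it offers.
- The arm moves only by the tool step_arm, never from a script. Its argument "increments" is a list of rows, each an object with "delta_pos": the shift along the tool's x, y, z in units of 50 mm (1.0 is 50 mm), a list of three; "dr": the turn, a rotation vector about the tool's x, y, z in degrees, a list of three. In form: [{"delta_pos": [x, y, z], "dr": [wx, wy, wz]}, ...]. A call has 1 to 10 rows; each row is the pose to reach, as a shift and turn from the pose commanded when the call began, along the tool's axes at that moment; what a row does not reach only later rows make up. A row lasts 1/8 s, in which the tool goes at most 62.5 mm and 10.7 degrees, less where a joint would pass 70% of its speed; a pose out of reach is approached as far as the arm can. A call with a gripper value outside its range is refused whole. "jaw" is the closure in counts, from 0 (fully open) to 255 (shut), set as the call begins (left out, the last holds). The fingers move at their own pace and stop on an object; "newtons" is the grip in N (left out, the last holds). Time passes only in rows, so rows that repeat a pose let the fingers close. It gives the time, the measured TCP pose, the force, the opening and the grip force at its end, in the units of the state.
- sensors.state(): the state, without advancing time (a new reading comes with each control period).
- eyes.get_image(name): name is "side" or "top"; returns a dict with "pixels" (420x560x3 uint8, blue, green, red), "z_map" (420x560 float32, mm along the optical axis (not along the pixel's ray), 0 where there is no reading), "fov_y" (degrees; the focal length in pixels is half the picture's height over the tangent of half this angle, whatever the lens; pixels are square), "cx", "cy" (the principal point, pixels), "rvec" (rotation vector, rad) and "tvec" (3), from world to camera coordinates, as OpenCV has them. Camera axes: x right, y down, z forward; pixel columns grow to the right and rows downward; lengths in mm; the calibration is good to about 2 mm. A picture is of the moment at which its call begins.
- order.hand_in(): hands the job in; it is judged then, once.
The state is a dict: "time_s": time; "joints": joint angles; "joint_vel": joint speeds; "effort": joint torques, N m; "ee_pos": TCP position; "orientation": TCP orientation; "force": force on the tool from outside, world axes, zero at the start; "moment": the same for the moment, N m; "gripper_width": finger opening in mm; "gripper_force": force on a finger pad.
Only numpy, scipy, OpenCV 4.12 (cv2) and the standard library are available. Lean on these libraries where they do the work, as an engineer would, in place of code of your own. Each camera call takes 0.05 s, during which the arm holds its last target. There are 200 camera calls.

### The job

Push the tall carton that stands on the labelling board near its top, so that it topples toward the end fence and lies flat between the two dark lines. Then push it along the board by its bottom end until its top end rests square against the fence, still between the lines. Only push with the fingers: never pick the carton up, and leave the other things on the bench where they are.

Things in the scene. Friction and masses are not known exactly. Their poses are not given: they have to be found in the camera images.
- board: Fixed plywood labelling board on the worktop, 305 x 124 mm, 8 mm thick. Its x axis runs along its middle toward the end fence, z is up; the origin is at worktop height on the middle line, 100 mm from the open end. Two flush dark lines, 4 mm wide, run along it 50 mm either side of the middle.
- fence_face (a point): Middle of the foot of the near face of the end fence, at the height of the board's top (8 mm), 185 mm along the board's x axis from its origin; axes as the board's. The fence is a fixed wooden bar across the board's far end, 124 mm wide, 20 mm thick, 34 mm high above the board.
- carton: The tall closed cardboard carton, loose, 0.15 to 0.31 kg, 45 mm deep (its x) x 60 mm wide (y) x 150 mm tall (z). Origin: centre of its bottom face. It starts upright on the board between the lines, 25 to 45 mm behind the board's origin, its x axis toward the fence within 4 degrees.
- carton_top (a point): Centre of the carton's top face, 150 mm from the bottom centre; axes as the carton's. After a clean topple toward the fence the carton's x axis points down, its z axis to the fence, and this point is some 30 to 70 mm short of the fence.
- carton_center (a point): Middle of the carton, 75 mm from the bottom; axes as the carton's.
- short_carton: Bystander: a shorter carton, 45 x 60 x 105 mm, standing on the worktop beside the board; origin at the centre of its bottom face. To be left alone.
- tin_c: Bystander: round candle tin, 62 mm across, 38 mm high, beside the board; origin at the centre of its underside. To be left alone.
- tape_roll: Bystander: roll of tape lying flat, 96 mm across, 25 mm high, beyond the fence; origin at the centre of its underside. To be left alone.
- candle_b: Bystander: white candle in a glass, 75 mm across, 102 mm high, on the worktop; origin at the centre of its underside. To be left alone.
Not all that is in view belongs to the job. Leave any turquoise look-alike of the carton alone.

How it is judged (in metres and radians):
On the way, in this order (a step that is already met when the one before it is completed fails the run):
1. the tall carton has toppled toward the fence and lies flat between the lines (angle between carton's own x axis and vertical above 3.04 rad and y of carton in the frame of board between -0.018 and 0.018 m and y of carton_top in the frame of board between -0.018 and 0.018 m), for 0.2 s.
2. its top end has been pushed up to the fence (all of step 1 and x of carton_top in the frame of board above 0.178 m), for 0.2 s.
At the end, for the whole second after the job is handed in: The tall carton lies flat on the board (within 6 degrees), whole between the two dark lines (bottom and top centres within 18 mm of the middle line), top end toward the fence, within 7 mm of it and square to it (within 3.4 degrees), at rest (all of step 2 and linear speed of carton below 0.01 m/s and x of carton_top in the frame of board below 0.19 m and angle between the z axis of carton and the x axis of board, either way round below 0.06 rad); the robot touches nothing.
It fails at once if the tall carton is lifted off the board instead of pushed (height (world z) of carton_center above 0.102 m or height (world z) of carton above 0.052 m).
It fails at once if the short carton is disturbed (distance of short_carton from where it was at the start of the episode above 0.02 m).
It fails at once if the tin is disturbed (distance of tin_c from where it was at the start of the episode above 0.02 m).
It fails at once if the tape roll is disturbed (distance of tape_roll from where it was at the start of the episode above 0.02 m).
It fails at once if the candle is disturbed (distance of candle_b from where it was at the start of the episode above 0.02 m).
It also fails if it takes over 45 s, if anything falls off the work surface, if the arm or the gripper's body presses on something with over 40 N, if the wrist force passes 120 N, or if a joint passes its speed limit or range.

## Working session

There is one attempt and no reset: what is moved stays moved. The work goes in short steps, Python scripts to look and compute and a tool call to move; the robot and the scene stay as the last step left them, time stands still between calls to the robot, and variables do not carry over. Pictures are saved under pics/ and viewed, at most 10 in all, crops included, and the job is handed in when it is done.

Besides the shell and the picture viewer there is one more tool, called after "Call:" as name(argument=value, ...), one argument or row to a line, values as JSON. step_arm: Moves the arm, as the interface text tells. Its arguments: {"type":"object","properties":{"increments":{"type":"array","items":{"type":"object","properties":{"delta_pos":{"type":"array","items":{"type":"number"}},"dr":{"type":"array","items":{"type":"number"}}}}},"jaw":{"type":"number"},"newtons":{"type":"number"}},"required":["increments"]}

```bash
mkdir -p pics
cat > h.py <<'E'
import numpy as np, cv2
from scipy.spatial.transform import Rotation as R
from rig import sensors, eyes, order, r
def get(n):
    d=eyes.get_image(n); d['f']=210/np.tan(np.radians(d['fov_y'])/2)
    d['R']=cv2.Rodrigues(np.array(d['rvec'],float))[0]; d['t']=np.array(d['tvec'],float).ravel(); return d
def cloud(d):
    z=d['z_map'].astype(float); v,u=np.mgrid[0:420,0:560]
    p=np.stack([(u-d['cx'])*z/d['f'],(v-d['cy'])*z/d['f'],z],-1)
    w=(p-d['t'])@d['R']; w[z==0]=np.nan; return w
def ray(d,u,v,h):
    c=-d['R'].T@d['t']; q=d['R'].T@np.array([(u-d['cx'])/d['f'],(v-d['cy'])/d['f'],1]); return c+q*(h-c[2])/q[2]
E
python3 - <<'E'
from h import *
for n in('side','top'):
    d=get(n); cv2.imwrite(f'pics/{n}0.png',d['pixels']); print(n,-d['R'].T@d['t'],d['f'],d['cx'],d['cy'])
    np.savez(f'{n}0.npz',w=cloud(d),px=d['pixels'])
s=sensors.state(); print(s['time_s'],s['ee_pos'],R.from_quat(s['orientation']).as_matrix(),r.hold_point_z)
E
```

```text
side [  416.1383311  -1376.67894929  1294.03170966] 531.7663506396874 284.2491170086002 206.91164069729484
top [-702.35210701 -576.29269873 1829.07560532] 523.3909627595579 270.31758506105376 211.52737019250355
0.1 [ 235.62358292 -578.40052909  230.36116949] [[ 9.26096764e-01  3.77285437e-01 -6.95119634e-04]
 [ 3.77286076e-01 -9.26095341e-01  1.62361516e-03]
 [-3.11806980e-05 -1.76588371e-03 -9.99998440e-01]] 18.700000000000003
```

View pics/side0.png

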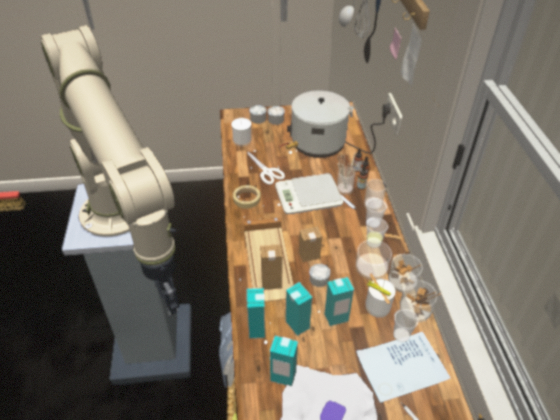

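View pics/top0.png

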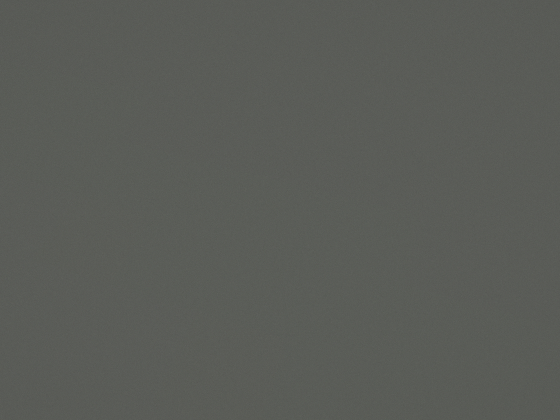

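The side view shows the board at about (268,262). On it stands the brown tall carton at (271,265). The tin is at (319,274) and the tape roll at (246,195). The top camera is blank, so I'll work from the side camera alone.

Things that could be taken for the carton:
- brown box on the board, (271,265)
- brown short carton on the worktop, (311,245)
- turquoise look-alikes at (257,312), (298,308), (339,300) and (284,360)

I choose (271,265), because it is brown, tall and standing on the board. I'll check it in a close crop.

Run:
```python
from h import *
D=np.load('side0.npz'); w=D['w'];px=D['px']
c=px[175:310,220:350]; cv2.imwrite('pics/crop0.png',cv2.resize(c,None,fx=4.4,fy=4.4,interpolation=cv2.INTER_CUBIC))
def s(u,v): return np.round(w[v,u])
for u,v in [(271,252),(271,275),(268,280),(248,240),(260,225),(268,231),(285,290),(250,290),(311,237),(311,252),(319,268),(246,187),(330,220)]: print(u,v,s(u,v),px[v,u])
```

```text
271 252 [ 505. -382.  160.] [223 234 242]
271 275 [ 503. -397.   77.] [ 66  94 116]
268 280 [ 494. -397.   54.] [ 62  89 112]
248 240 [ 447. -189.    9.] [127 173 204]
260 225 [ 491. -148.   33.] [ 50  84 118]
268 231 [ 516. -159.   13.] [158 208 231]
285 290 [ 544. -404.    8.] [155 193 199]
250 290 [ 437. -499.  147.] [198 206  60]
311 237 [ 637. -287.  105.] [213 225 235]
311 252 [ 639. -289.   38.] [ 64  92 115]
319 268 [ 653. -358.   41.] [224 230 234]
246 187 [458.  54.  26.] [133 167 188]
330 220 [ 733. -121.    3.] [ 61  87 122]
```

View pics/crop0.png

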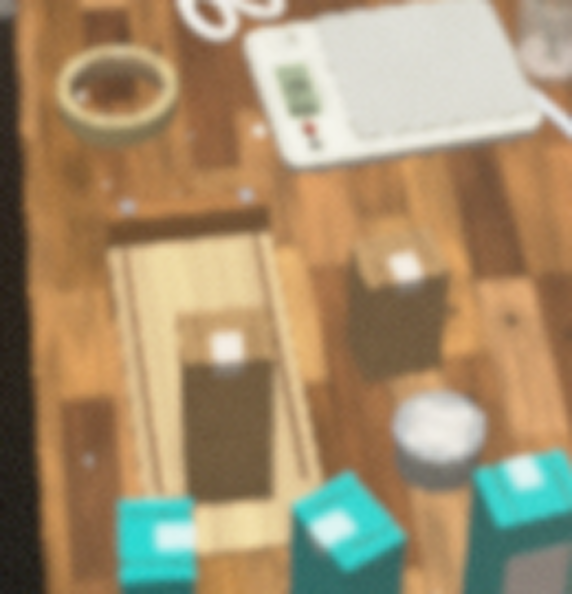

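The crop confirms it. The tall brown carton with the white label is on the plywood between the dark lines, the fence bar is at its far end, and the short carton stands on bare worktop. Next I'll measure poses.

Run:
```python
from h import *
D=np.load('side0.npz'); w=D['w'];px=D['px'].astype(float)
x,y,z=w[...,0],w[...,1],w[...,2]
reg=(x>390)&(x<600)&(y>-480)&(y<-140)
b=reg&(z>2)&(z<16)&(px.min(-1)>105)&(px[...,0]<190)
P=w[b][:,:2]; rc=cv2.minAreaRect(P.astype(np.float32)); print('board',b.sum(),rc, np.round(cv2.boxPoints(rc)),z[b].mean(),z[b].std())
# edges per image row: board x-extent at z=8, via ray
import types
d=get('side')
L=[];Rr=[]
for v in range(232,290,3):
    us=np.where(b[v])[0]
    if len(us)<5: continue
    L.append(ray(d,us[0]-.5,v,8)[:2]);Rr.append(ray(d,us[-1]+.5,v,8)[:2])
    seg=px[v,us[0]:us[-1]+1].sum(-1)
    print(v,us[0],us[-1],np.round(L[-1]),np.round(Rr[-1]),(seg/3).astype(int)[:12],(seg/3).astype(int)[-12:])
k=reg&(z>150)&(z<166)
P=w[k&(y>-430)]; print('ctop',len(P),P[:,2].mean(),cv2.minAreaRect(P[:,:2].astype(np.float32)))
f=reg&(z>20)&(z<145)&(y>-430)&(y<-300); P=w[f]; print('cface',len(P),P.min(0),P.max(0),np.polyfit(P[:,0],P[:,1],1), P[:,1].std())
f=(x>390)&(x<600)&(y>-190)&(y<-100)&(z>18)&(z<60);P=w[f];print('fence',len(P),P.min(0),P.max(0));tp=P[P[:,2]>38];print(len(tp),cv2.minAreaRect(tp[:,:2].astype(np.float32)))
# turquoise
t=(px[...,0]-px[...,2]>50)&(z>20)
n,lab,st,ce=cv2.connectedComponentsWithStats(t.astype(np.uint8))
for i in range(1,n):
    if st[i,4]>80:
        Q=w[lab==i];T=Q[Q[:,2]>Q[:,2].max()-12]; print('turq',ce[i].round(),Q[:,2].max(),np.round(T.min(0)),np.round(T.max(0)),cv2.minAreaRect(T[:,:2].astype(np.float32)))
```

```text
board 1648 ((498.1243591308594, -289.6479187011719), (179.27427673339844, 296.6393737792969), 3.7666399478912354) [[ 399. -148.]
 [ 418. -444.]
 [ 597. -432.]
 [ 578. -136.]] 10.328492626309698 3.1390131751414705
232 245 286 [ 438. -150.] [ 577. -166.] [157 164 160 153 165 179 187 188 195 198 202 205] [193 189 175 159 167 187 187 175 169 171 173 167]
235 245 285 [ 437. -164.] [ 572. -179.] [159 178 173 158 165 187 191 192 197 202 205 206] [199 195 192 186 168 154 175 188 186 175 174 175]
238 246 288 [ 440. -178.] [ 580. -194.] [172 177 164 159 179 192 192 197 199 203 206 205] [187 178 159 163 182 190 184 174 169 170 168 165]
241 246 287 [ 439. -191.] [ 576. -207.] [163 178 169 159 169 188 195 197 200 200 205 205] [194 190 187 173 159 168 187 187 176 170 170 166]
244 246 288 [ 438. -205.] [ 577. -220.] [147 171 174 162 165 185 194 195 196 199 202 204] [178 174 164 152 154 179 191 186 173 169 169 165]
247 246 290 [ 437. -218.] [ 582. -234.] [151 173 179 167 151 169 187 194 195 196 198 203] [150 145 141 159 185 191 183 176 171 168 168 167]
250 247 290 [ 440. -231.] [ 580. -247.] [165 17
[... 2406 characters left out ...]
 [340. 287.] 159.99889278091567 [ 648. -541.  148.] [ 709. -488.  160.] ((678.3785400390625, -515.45849609375), (58.72010040283203, 44.28455352783203), 10.428733825683594)
turq [297. 301.] 158.2967189592301 [ 534. -564.  146.] [ 595. -493.  158.] ((564.57666015625, -526.7571411132812), (45.671939849853516, 62.41325378417969), 27.100587844848633)
turq [255. 311.] 159.01652852022443 [ 425. -560.  147.] [ 471. -496.  159.] ((448.1310729980469, -528.1868286132812), (64.0721206665039, 42.739009857177734), 85.87230682373047)
turq [283. 350.] 160.5494131600457 [ 472. -711.  149.] [ 537. -650.  161.] ((505.4178161621094, -681.8438110351562), (46.76959991455078, 60.036930084228516), 66.4046859741211)
```

Run:
```python
from h import *
d=get('side'); D=np.load('side0.npz'); w=D['w']; g=D['px'].astype(float).mean(-1)
def sub(v,lo,hi):
    s=g[v,lo:hi+1]; i=int(np.argmin(s[1:-1]))+1; a,b,c=s[i-1:i+2]
    den=a-2*b+c; return lo+i+(0.5*(a-c)/den if den>0 else 0)
L=[ray(d,sub(v,int(248+(v-232)*.1)-1,int(248+(v-232)*.1)+3),v,8)[:2] for v in range(231,285)]
Rr=[ray(d,sub(v,int(281+(v-232)*.24)-3,int(281+(v-232)*.24)+3),v,8)[:2] for v in list(range(231,244))+list(range(267,283))]
F=[]
for P in(L,Rr):
    P=np.array(P); p=np.polyfit(P[:,1],P[:,0],1)
    for _ in range(3):
        e=abs(P[:,0]-np.polyval(p,P[:,1])); k=e<3.5; p=np.polyfit(P[k,1],P[k,0],1)
    print(p,np.polyval(p,[-160,-380]),k.sum(),len(k)); F.append(p)
m=(F[0]+F[1])/2; print('mid',m,np.degrees(np.arctan(m[0])))
# fence foot: strongest gradient dark->bright column by column
for u in range(252,278,4):
    s=np.diff(g[222:238,u]); i=int(np.argmax(s)); e=222+i+.5; print(u,e,ray(d,u,e,8)[:2].round(1),np.round(w[228,u]))
# fence side via depth (lateral edges)
P=w[(w[...,0]>420)&(w[...,0]<580)&(w[...,1]>-175)&(w[...,1]<-125)&(w[...,2]>36)&(w[...,2]<50)]
print(np.percentile(P,[2,50,98],axis=0).round(1), np.polyfit(P[:,0],P[:,1],1))
# carton front face bottom edge & top corners
for v in(262,270,278): 
    s=np.diff(g[v,255:290]); a=255+np.argmin(s[:12])+.5; b=255+12+np.argmax(s[12:])+.5; print(v,a,b,np.round(w[v,int(a)+2]),np.round(w[v,int(b)-1]))
for u in range(264,282,3):
    s=np.diff(g[280:296,u]); e=280+np.argmax(s)+.5; s2=np.diff(g[250:264,u]); e2=250+np.argmin(s2)+.5; print(u,e,ray(d,u,e,8)[:2].round(1),'topfront',e2,ray(d,u,e2,158)[:2].round(1))
```

```text
[-3.71409258e-02  4.43349375e+02] [449.29192346 457.46292715] 54 54
[-1.50396961e-01  5.23390810e+02] [547.45432353 580.54165505] 24 29
mid [-9.37689436e-02  4.83370093e+02] -5.356900974273219
252 230.5 [ 463.6 -146.4] [ 464. -154.   27.]
256 229.5 [ 477.2 -143.2] [ 477. -149.   21.]
260 229.5 [ 490.5 -144.7] [ 490. -154.   25.]
264 228.5 [ 504.2 -141.6] [ 504. -144.   13.]
268 228.5 [ 517.5 -143.1] [ 517. -151.   18.]
272 228.5 [ 530.9 -144.5] [ 531. -144.   10.]
276 227.5 [ 544.7 -141.4] [ 544. -145.    9.]
[[ 439.7 -153.8   36.4]
 [ 500.7 -143.1   44.2]
 [ 559.  -128.6   49.3]] [ 2.90897319e-02 -1.57184640e+02]
262 260.5 281.5 [ 478. -395.  136.] [ 529. -397.  131.]
270 260.5 281.5 [ 477. -399.  106.] [ 529. -398.   96.]
278 261.5 281.5 [ 479. -400.   70.] [ 529. -398.   61.]
264 289.5 [ 481.2 -394.9] topfront 256.5 [ 484.1 -394.4]
267 289.5 [ 490.1 -395.9] topfront 257.5 [ 492.1 -399. ]
270 289.5 [ 499.1 -396.9] topfront 257.5 [ 500.5 -400. ]
273 288.5 [ 508.5 -394.2] topfront 256.5 [ 509.2 -397.2]
276 288.5 [ 517.4 -395.2] topfront 256.5 [ 517.6 -398.2]
279 288.5 [ 526.4 -396.2] topfront 256.5 [ 526.  -399.1]
```

Run:
```python
from h import *
d=get('side'); D=np.load('side0.npz'); g=D['px'].astype(float).mean(-1)
def sub(v,c,h=3):
    lo=round(c)-h; s=g[v,lo:lo+2*h+1]; i=int(np.argmin(s[1:-1]))+1; a,b,e=s[i-1:i+2]
    den=a-2*b+e; return lo+i+(0.5*(a-e)/den if den>0 else 0)
F=[]
for c0,sl,vs in((248,.14,range(233,284)),(278.3,.21,list(range(233,246))+list(range(268,284)))):
    P=np.array([ray(d,sub(v,c0+sl*(v-232),2),v,8)[:2] for v in vs]); p=np.polyfit(P[:,1],P[:,0],1)
    for _ in range(4):
        e=abs(P[:,0]-np.polyval(p,P[:,1])); k=e<max(2,2*np.median(e)); p=np.polyfit(P[k,1],P[k,0],1)
    print(p,np.polyval(p,[-160,-380]),k.sum(),len(k),e[k].std()); F.append(p)
m=(F[0]+F[1])/2; th=np.arctan(m[0]); print('mid',m,np.degrees(th))
X=np.array([np.sin(th),np.cos(th)]);Y=np.array([-X[1],X[0]])
y=-148; Fp=np.array([np.polyval(m,y),y]); O=Fp-185*X; print('X',X,'O',O)
c=np.array([505.5,-377]); print('carton in board',(c-O)@X,(c-O)@Y,'yaw front face')
```

```text
[-3.64363001e-02  4.43466663e+02] [449.29647107 457.3124571 ] 51 51 0.1649185596499865
[-4.00717607e-02  5.43120500e+02] [549.53198129 558.34776864] 29 29 0.2767797416778133
mid [-3.82540304e-02  4.93293581e+02] -2.1907262940472907
X [-0.03822607  0.99926912] O [ 506.02700098 -332.86478658]
carton in board -44.08281055072732 2.2137316142614587 yaw front face
```

Call:
step_arm(
  increments=[
    {"delta_pos": [0.77, -0.08, 0], "dr": [0, 0, -8.75]},
    {"delta_pos": [1.54, -0.17, 0], "dr": [0, 0, -17.5]},
    {"delta_pos": [2.31, -0.25, 0], "dr": [0, 0, -26.25]},
    {"delta_pos": [3.07, -0.33, 0], "dr": [0, 0, -35]},
    {"delta_pos": [3.84, -0.42, 0], "dr": [0, 0, -43.75]},
    {"delta_pos": [4.61, -0.5, 0], "dr": [0, 0, -52.5]},
    {"delta_pos": [5.38, -0.58, 0], "dr": [0, 0, -61.25]},
    {"delta_pos": [6.15, -0.67, 0], "dr": [0, 0, -70]},
    {"delta_pos": [6.15, -0.67, 0], "dr": [0, 0, -70]},
    {"delta_pos": [6.15, -0.67, 0], "dr": [0, 0, -70]},
  ],
  jaw=160,
)

```text
time_s: 1.5
ee_pos: [507.4, -432.2, 231.0]
orientation: [0.694, 0.72, -0.0, -0.0]
force: [0.0, 0.2, -0.7]
gripper_width: 32.1
gripper_force: 0.0
```

Call:
step_arm(
  increments=[
    {"delta_pos": [0, 0, 0.6], "dr": [0, 0, 0]},
    {"delta_pos": [0, 0, 1.2], "dr": [0, 0, 0]},
    {"delta_pos": [0, 0, 1.8], "dr": [0, 0, 0]},
    {"delta_pos": [0, 0, 1.8], "dr": [0, 0, 0]},
  ],
)

```text
time_s: 2.0
ee_pos: [505.0, -432.2, 138.6]
orientation: [0.695, 0.719, -0.001, -0.003]
force: [-0.0, -0.2, 0.2]
gripper_width: 31.8
gripper_force: 0.0
```

Run:
```python
from h import *
d=get('side'); cv2.imwrite('pics/a.png',cv2.resize(d['pixels'][160:340,190:370],None,fx=3.2,fy=3.2))
s=sensors.state(); print(s['ee_pos'],s['force'],s['gripper_width'])
```

```text
[ 506.31068185 -432.62421794  140.90968225] [-0.19185161 -0.19027869 -0.01735159] 32.0672607956609
```

View pics/a.png

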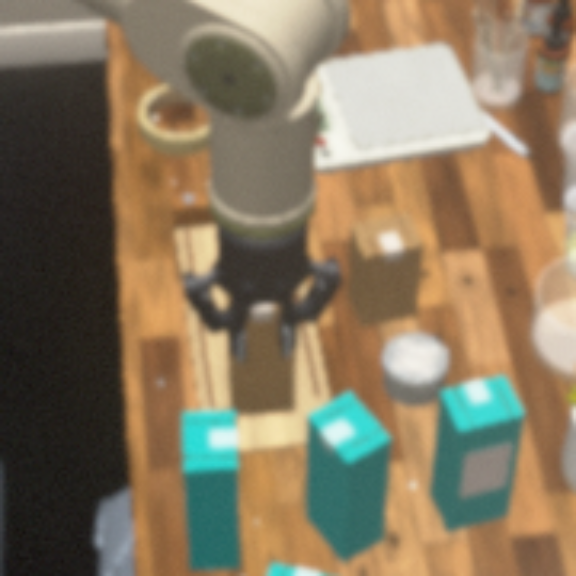

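The fingertips at crop (240,345) and (285,345) straddle the carton's middle line, clear of everything else. Now a slow push.

Call:
step_arm(
  increments=[
    {"delta_pos": [0.2, 0, 0], "dr": [0, 0, 0]},
    {"delta_pos": [0.36, 0, 0], "dr": [0, 0, 0]},
    {"delta_pos": [0.5, 0, 0], "dr": [0, 0, 0]},
    {"delta_pos": [0.62, 0, 0], "dr": [0, 0, 0]},
    {"delta_pos": [0.74, 0, 0], "dr": [0, 0, 0]},
    {"delta_pos": [0.86, 0, 0], "dr": [0, 0, 0]},
    {"delta_pos": [0.98, 0, 0], "dr": [0, 0, 0]},
    {"delta_pos": [1.1, 0, 0], "dr": [0, 0, 0]},
  ],
)

```text
time_s: 3.05
ee_pos: [505.8, -376.4, 141.2]
orientation: [0.694, 0.72, 0.0, -0.0]
force: [0.1, 1.0, 0.5]
gripper_width: 31.8
gripper_force: 0.0
```

```bash
cat > look.py <<'E'
from h import *
import sys
d=get('side'); w=cloud(d); cv2.imwrite(f'pics/{sys.argv[1]}.png',cv2.resize(d['pixels'][190:310,210:340],None,fx=4.4,fy=4.4))
np.savez('last.npz',w=w,px=d['pixels'])
s=sensors.state(); print(s['time_s'],s['ee_pos'],s['force'],s['gripper_width'])
E
python3 look.py b
```

```text
3.1 [ 506.13888161 -375.32762161  141.27465254] [0.72038729 0.34636722 0.05055485] 31.607413367284938
```

View pics/b.png

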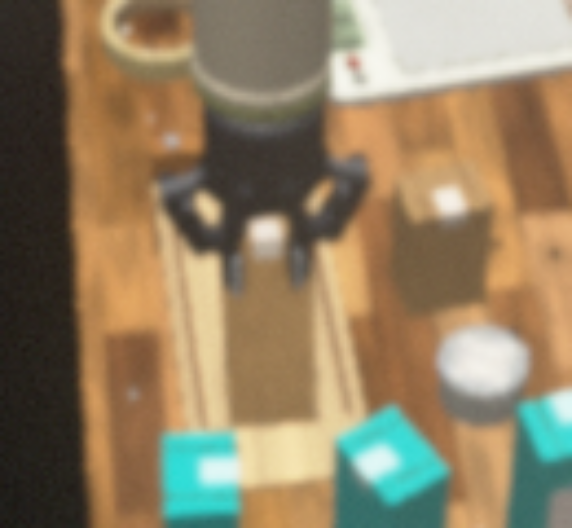

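The carton is tilting. Its foot at crop (272,415) hasn't slid, and the fingers are still centred. I'll continue.

Call:
step_arm(
  increments=[
    {"delta_pos": [0.1, 0, 0], "dr": [0, 0, 0]},
    {"delta_pos": [0.2, 0, 0], "dr": [0, 0, 0]},
    {"delta_pos": [0.3, 0, 0], "dr": [0, 0, 0]},
    {"delta_pos": [0.4, 0, 0], "dr": [0, 0, 0]},
    {"delta_pos": [0.4, 0, 0], "dr": [0, 0, 0]},
    {"delta_pos": [0.4, 0, 0], "dr": [0, 0, 0]},
    {"delta_pos": [0.0, 0, 0], "dr": [0, 0, 0]},
    {"delta_pos": [-0.5, 0, 0], "dr": [0, 0, 0]},
    {"delta_pos": [-1.0, 0, 0], "dr": [0, 0, 0]},
    {"delta_pos": [-1.0, 0, 0], "dr": [0, 0, 0]},
  ],
)

```text
time_s: 4.35
ee_pos: [506.0, -431.0, 140.6]
orientation: [0.695, 0.719, -0.001, 0.0]
force: [-0.5, -0.3, 0.3]
gripper_width: 31.9
gripper_force: 0.0
```

```bash
python3 look.py c
python3 - <<'E'
from h import *
D=np.load('last.npz');w=D['w'];x,y,z=w[...,0],w[...,1],w[...,2];px=D['px'].astype(float)
reg=(x>440)&(x<570)&(y>-400)&(y<-150)
k=reg&(z>46)&(z<60);P=w[k];print(len(P),np.median(P[:,2]),cv2.minAreaRect(P[:,:2].astype(np.float32)),np.percentile(P,[1,99],axis=0).round(1))
E
```

```text
4.4 [ 506.80255017 -428.95295423  140.70001846] [ 0.30394388  0.0294344  -0.03643393] 31.612238555385584
177 54.837197237962705 ((490.27239990234375, -250.8041229248047), (60.75877380371094, 213.3114013671875), 10.16205883026123) [[ 459.  -353.3   46.5]
 [ 529.6 -152.6   59.8]]
```

View pics/c.png

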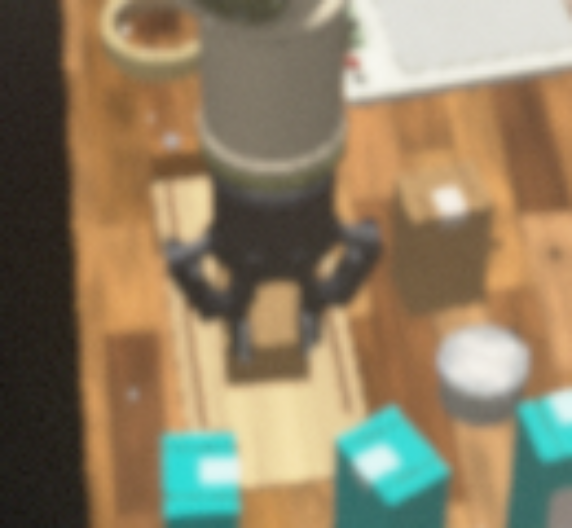

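It has toppled. The bottom end face is visible at crop (267,365), with its lower corners at about (229,380) and (307,378), and it lies between the lines. Now I'll measure that end.

Run:
```python
from h import *
d=get('side'); g=d['pixels'].astype(float).mean(-1)
for u in range(263,280,3):
    s=np.diff(g[270:284,u]); e=270+np.argmax(s)+.5; print(u,e,ray(d,u,e,8)[:2].round(1))
for v in(271,273,275):
    s=np.diff(g[v,254:290]); a=254+np.argmin(s[:14])+.5; b=268+np.argmax(s[14:])+.5; print(v,a,b,ray(d,a,v,20)[:2].round(1),ray(d,b,v,20)[:2].round(1))
s=sensors.state();print(s['ee_pos'])
```

```text
263 277.5 [ 482.3 -348.9]
266 276.5 [ 491.8 -346.1]
269 276.5 [ 501.  -347.1]
272 276.5 [ 510.1 -348.1]
275 276.5 [ 519.3 -349.2]
278 276.5 [ 528.4 -350.2]
271 260.5 280.5 [ 476.3 -332.4] [ 537.4 -339.2]
273 260.5 279.5 [ 475.6 -340.2] [ 533.5 -346.7]
275 260.5 280.5 [ 474.9 -348. ] [ 535.6 -354.8]
[ 507.39008224 -427.48492359  140.81182951]
```

Call:
step_arm(
  increments=[
    {"delta_pos": [0.4, 0, 0], "dr": [0, 0, 0]},
    {"delta_pos": [0.8, 0, 0], "dr": [0, 0, 0]},
    {"delta_pos": [0.8, 0, 0.6], "dr": [0, 0, 0]},
    {"delta_pos": [0.8, 0, 1.2], "dr": [0, 0, 0]},
    {"delta_pos": [0.8, 0, 1.7], "dr": [0, 0, 0]},
    {"delta_pos": [0.8, 0, 2.1], "dr": [0, 0, 0]},
    {"delta_pos": [0.8, 0, 2.26], "dr": [0, 0, 0]},
    {"delta_pos": [0.8, 0, 2.26], "dr": [0, 0, 0]},
  ],
)

```text
time_s: 5.45
ee_pos: [506.3, -386.6, 28.2]
orientation: [0.694, 0.72, 0.0, -0.0]
force: [-0.1, 0.5, 1.0]
gripper_width: 32.1
gripper_force: 0.0
```

Call:
step_arm(
  increments=[
    {"delta_pos": [0.2, 0, 0], "dr": [0, 0, 0]},
    {"delta_pos": [0.4, 0, 0], "dr": [0, 0, 0]},
    {"delta_pos": [0.55, 0, 0], "dr": [0, 0, 0]},
    {"delta_pos": [0.7, 0, 0], "dr": [0, 0, 0]},
    {"delta_pos": [0.85, 0, 0], "dr": [0, 0, 0]},
    {"delta_pos": [1.0, 0, 0], "dr": [0, 0, 0]},
    {"delta_pos": [1.1, 0, 0], "dr": [0, 0, 0]},
    {"delta_pos": [1.2, 0, 0], "dr": [0, 0, 0]},
  ],
)

```text
time_s: 6.45
ee_pos: [503.8, -326.7, 28.3]
orientation: [0.694, 0.72, -0.0, -0.0]
force: [0.1, -2.9, 2.4]
gripper_width: 31.7
gripper_force: 1.5
```

Call:
step_arm(
  increments=[
    {"delta_pos": [0.06, 0, 0], "dr": [0, 0, 0]},
    {"delta_pos": [0.12, 0, 0], "dr": [0, 0, 0]},
    {"delta_pos": [0.18, 0, 0], "dr": [0, 0, 0]},
    {"delta_pos": [0.24, 0, 0], "dr": [0, 0, 0]},
  ],
)

```text
time_s: 6.95
ee_pos: [503.5, -314.7, 28.3]
orientation: [0.694, 0.72, 0.0, -0.0]
force: [0.1, -2.5, 1.3]
gripper_width: 31.6
gripper_force: 1.4
```

Call:
step_arm(
  increments=[
    {"delta_pos": [0.03, 0, 0], "dr": [0, 0, 0]},
    {"delta_pos": [0.06, 0, 0], "dr": [0, 0, 0]},
  ],
)

```text
time_s: 7.2
ee_pos: [503.4, -312.2, 28.3]
orientation: [0.694, 0.72, -0.0, 0.0]
force: [0.8, -6.9, -1.5]
gripper_width: 31.7
gripper_force: 3.2
```

```bash
python3 look.py e
```

```text
7.25 [ 503.36403369 -312.21127232   28.27097538] [ 0.7186631  -3.72757281  1.2445433 ] 31.81432561982142
```

View pics/e.png

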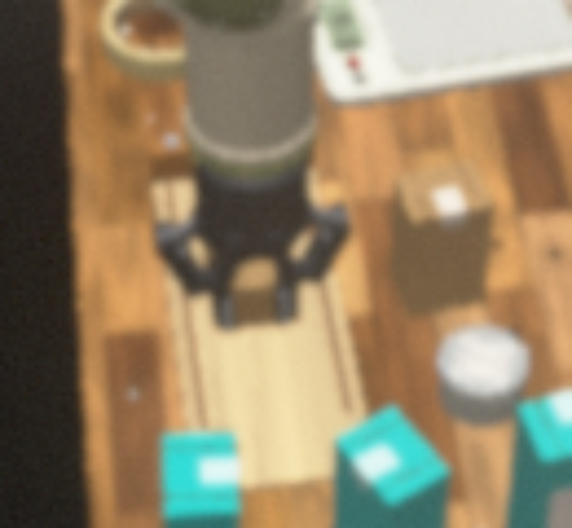

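The fingers are on the carton's bottom end at crop (257,305), between the lines. The force is rising, so one corner is probably at the fence. I'll press gently to square it.

Call:
step_arm(
  increments=[
    {"delta_pos": [0.02, 0, 0], "dr": [0, 0, 0]},
    {"delta_pos": [0.04, 0, 0], "dr": [0, 0, 0]},
  ],
)

```text
time_s: 7.5
ee_pos: [503.2, -312.2, 28.5]
orientation: [0.694, 0.72, -0.001, 0.001]
force: [1.2, -10.3, -1.4]
gripper_width: 31.7
gripper_force: 5.4
```

Call:
step_arm(
  increments=[
    {"delta_pos": [0.02, 0, 0], "dr": [0, 0, 0]},
    {"delta_pos": [0.04, 0, 0], "dr": [0, 0, 0]},
    {"delta_pos": [0.04, 0, 0], "dr": [0, 0, 0]},
  ],
)

```text
time_s: 7.88
ee_pos: [503.0, -312.2, 28.9]
orientation: [0.695, 0.719, -0.001, 0.002]
force: [-0.1, -13.9, -0.0]
gripper_width: 31.3
gripper_force: 6.9
```

Call:
step_arm(
  increments=[
    {"delta_pos": [-0.3, 0, 0], "dr": [0, 0, 0]},
    {"delta_pos": [-0.7, 0, 0], "dr": [0, 0, 0]},
    {"delta_pos": [-0.7, 0, -1], "dr": [0, 0, 0]},
    {"delta_pos": [-0.7, 0, -2], "dr": [0, 0, 0]},
    {"delta_pos": [-0.7, 0, -3], "dr": [0, 0, 0]},
    {"delta_pos": [-1, 0, -4], "dr": [0, 0, 0]},
    {"delta_pos": [-1.5, -1, -4], "dr": [0, 0, 0]},
    {"delta_pos": [-2, -2, -4], "dr": [0, 0, 0]},
    {"delta_pos": [-2.5, -3, -4], "dr": [0, 0, 0]},
    {"delta_pos": [-2.5, -3, -4], "dr": [0, 0, 0]},
  ],
)

```text
time_s: 9.12
ee_pos: [352.4, -442.5, 228.1]
orientation: [0.697, 0.717, -0.001, -0.001]
force: [-0.3, -0.1, 0.4]
gripper_width: 31.6
gripper_force: 0.0
```

```bash
python3 look.py f
python3 - <<'E'
from h import *
D=np.load('last.npz');w=D['w'];x,y,z=w[...,0],w[...,1],w[...,2]
k=(x>440)&(x<570)&(y>-330)&(y<-153)&(z>47)&(z<62);P=w[k]
print(len(P),np.median(P[:,2]),cv2.minAreaRect(P[:,:2].astype(np.float32)),np.percentile(P,[1,99],axis=0).round(1))
for lo in range(-300,-160,20):
    q=P[(P[:,1]>lo)&(P[:,1]<lo+20)]
    if len(q)>4: print(lo,np.percentile(q[:,0],[3,97]).round(1),q[:,2].mean().round(1))
E
```

```text
9.175 [ 355.48274465 -440.4282755   228.13364721] [0.33393365 0.54717015 0.06583073] 31.55777056719618
647 56.16526928157286 ((500.6623840332031, -227.6306610107422), (60.32286834716797, 149.92779541015625), 1.9688833951950073) [[ 470.4 -301.1   48.6]
 [ 530.8 -154.6   61.3]]
-300 [473.7 531.2] 55.3
-280 [474.7 530.7] 56.2
-260 [473.3 529.4] 55.9
-240 [471.9 528.5] 56.4
-220 [471.2 527.4] 56.1
-200 [472.1 526.3] 56.9
-180 [470.1 527.6] 55.9
```

View pics/f.png

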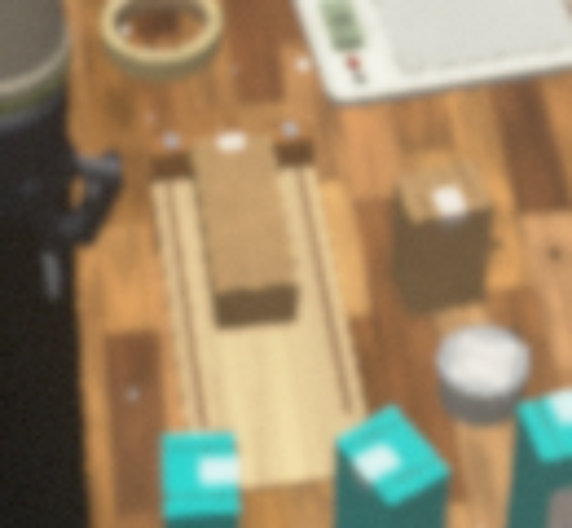

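The carton lies flat against the fence bar, with its top end at crop (235,150) and its bottom end at (257,305). Its yaw is 2.0° against the board's 2.2°, it sits about 1 mm off the middle line, and the robot is clear. Handing in.

```bash
python3 -c "
from rig import order; print(order.hand_in())"
```

```text
the job is handed in; nothing more can be done
None
```

I toppled the tall carton and pushed it square against the fence, about 1 mm off the middle line and 0.2° off the board's axis. The job is handed in; no verdict came back.

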